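Push the vial blocks home on the reader's loading rail

ROBOT

A 6-joint arm with a two-finger parallel gripper is mounted at the origin on the work surface. World frame = base frame: x ahead of the robot, y to its left, z up, the work surface at z = 0. Lengths are in m, angles in degrees, forces in N, time in s.
With the tool pointing down it reaches from about 0.4 to 0.825 m from the base axis. Payload 7 kg.
Tool frame: the origin (TCP) lies on the front face of the gripper's body, between the roots of the fingers; the fingertips stand 66 mm ahead of it and the grasp point (between the pads) lies 47 mm ahead of it; z points along the fingers, y is the line along which they close (so a half turn about z gives the same grasp; the last joint's range is limited). The gripper opens to 88 mm and grips with 3 to 60 N. Pads are 19 mm wide; open, the fingers measure 130 mm over their backs; the gripper's body (78 mm by 193 mm) begins 47 mm behind the grasp point.
Start: joints at [-49.67, 20.546, 0.682, 0, -70.136, -16.507], TCP at [0.273, -0.617, 0.292] pointing down, gripper open.
Joint ranges: [-176.03, 176.03], [-82.01, 121.73], [-58.28, 71.71], [-173.87, 95.51], [-174.79, -0.11], [-173.66, 173.66]. Speed limits (degrees/s): [136.94, 136.94, 172.46, 180, 180, 180].

INTERFACE

Orientations are given as [roll, pitch, yaw] about the fixed x, y, z axes, in that order (R = Rz(yaw) Ry(pitch) Rx(roll)).
In Python, from plant import ctrl gives the robot as it stands.
- The arm moves only by the tool send_rows, never from a script. Its argument "deltas" is a list of rows, each a list of 2 entries, a list of its own where there are three numbers: the shift along the tool's x, y, z each as a share of 800 mm, from -1 to 1, then the turn about the tool's z as a share of 90 degrees, from -1 to 1. A call has exactly 5 rows; each row is the pose to reach, as a shift and turn from the pose commanded when the call began, along the tool's axes at that moment; what a row does not reach only later rows make up. A row lasts 1/12 s, in which the tool goes at most 41.7 mm and 7.16 degrees, less where a joint would pass 70% of its speed; a pose out of reach is approached as far as the arm can. A call with a number of a shift or a turn outside -1 to 1 is refused whole. A call with a gripper value outside its range is refused whole. "gripper" is the opening, from 0 (shut) to 1 (fully open), set as the call begins (left out, the last holds). The fingers move at their own pace and stop on an object; the grip force is fixed at half the most. Time passes only in rows, so rows that repeat a pose let the fingers close, or fill a call up. It gives the time, the measured TCP pose, the force, the opening and the grip force at its end, in the units of the state.
- ctrl.get_obs(): the state, without advancing time (a new reading comes with each control period).
- ctrl.snapshot(name): name is "side" or "top"; returns a dict with "color" (400x640x3 uint8, red, green, blue), "vertical_fov" (degrees; the focal length in pixels is half the picture's height over the tangent of half this angle, whatever the lens; pixels are square), "cx", "cy" (the principal point, pixels), "k1" (the pictures are not rectified: a ray, as slopes to the right and down, at radius r is drawn at 1 + k1 r^2 times it, then the intrinsics apply), "rvec" (rotation vector, rad) and "tvec" (3), from world to camera coordinates, as OpenCV has them. Camera axes: x right, y down, z forward; pixel columns grow to the right and rows downward; lengths in m; the calibration is good to about 2 mm. A picture is of the moment at which its call begins. There is no depth.
- ctrl.close_job(): hands the job in; it is judged then, once.
Trained networks look in a picture, given as the dict that the camera call returned (one of the last four; its "shot" number tells which), for a name from the list of things; names that differ only in an ending like _2 or _b are one class to them, and where a whole thing is asked for, a point or a joint stands for the part that bears it (a point fixed in the world has none). Each returns a list of dicts, best first, with "conf" (0 to 1); they miss things now and then, are a little off and sometimes report something else, mostly with a low value. They report only what shows in the picture. A call takes as long as a camera call.
- ctrl.boxes_of(picture, thing): "xy" ([column, row] as shares, 0 to 1, of the picture: columns of its width, rows of its height, amid what is visible of it).
- ctrl.cut_out(picture, thing): "pixels" (400x640 bool, what is visible of it) and "xy" ([column, row] as shares, 0 to 1, of the picture: columns of its width, rows of its height, amid what is visible of it).
The state is a dict: "clock": time; "joint_pos": joint angles; "qvel": joint speeds; "tau": joint torques, N m; "tool_pos": TCP position; "orientation": TCP orientation; "force": force on the tool from outside, world axes, zero at the start; "moment": the same for the moment, N m; "opening": finger opening in m; "gripper_force": force on a finger pad.
Only numpy, scipy, OpenCV 4.12 (cv2) and the standard library are available. Lean on these libraries where they do the work, as an engineer would, in place of code of your own. Each camera call takes 0.05 s, during which the arm holds its last target. There are 200 camera calls.

TASK

Push the row of four vial blocks along the loading rail as one train, without lifting a block or letting the row come apart, until it is tight against the end stop at the reader. Then push the swing bar round until it lies fully across the rail behind the last block. Leave everything else on the bench where it is.

Things in the scene. Friction and masses are not known exactly. Their poses are not given: they have to be found in the camera images.
- feeder: fixed sample reader with its loading rail; place and yaw vary. Origin: on the bench under the rail's centre line; x along the rail towards the end stop, z up. The rail is an open-topped channel from x=-170 to 150 mm, open at its -x end: floor 8 mm above the bench, side walls 6 mm thick, 46 mm apart, tops 20 mm above the bench. When the row is home, the last block's rear face is at x=-10 mm.
- stop_face (a point): middle of the flat face of the steel end stop, at x=150 mm in the feeder's frame, 26 mm above the bench (the stop is 44 mm tall). Behind it stands the white reader box, 120 mm long, 150 mm wide, 102 mm tall.
- pivot (a point): axis of the swing bar's upright pivot, outside the rail wall on the -y side, at x=-18, y=-45 mm in the feeder's frame; the point is 34 mm above the bench, at the bar's mid height.
- block_1: aluminium block 40 mm along the rail, 44 mm wide, 40 mm tall, with a short white-capped glass vial fixed upright in its top (66 mm in all, about 0.16 kg); number 1 of the row of four, counted from the end stop. Origin: centre of its underside; x along the rail towards the stop, z up.
- block_2: aluminium block 40 mm along the rail, 44 mm wide, 40 mm tall, with a short white-capped glass vial fixed upright in its top (66 mm in all, about 0.16 kg); number 2 of the row of four, counted from the end stop. Origin: centre of its underside; x along the rail towards the stop, z up.
- block_3: aluminium block 40 mm along the rail, 44 mm wide, 40 mm tall, with a short white-capped glass vial fixed upright in its top (66 mm in all, about 0.16 kg); number 3 of the row of four, counted from the end stop. Origin: centre of its underside; x along the rail towards the stop, z up.
- block_4: aluminium block 40 mm along the rail, 44 mm wide, 40 mm tall, with a short white-capped glass vial fixed upright in its top (66 mm in all, about 0.16 kg); number 4 of the row of four, counted from the end stop. Origin: centre of its underside; x along the rail towards the stop, z up.
- retainer (a joint): swing bar's angle (rad). 0: open, pointing away from the stop and 30 degrees outward (to -y); 0.52: parallel to the rail, outside its wall; grows as the tip swings inward behind the row; 2.09: hard stop, straight across, 3 mm behind a row that is home. Starts at 0 to 0.5; stays where left (friction under 1 N at the tip, no spring). Steel bar 90 mm long, 10 mm thick, 28 to 40 mm above the bench.
- retainer_tip (a point): centre line of the upright white handle pin (14 mm diameter, 28 to 62 mm above the bench) at the free end of the swing bar, 88 mm from the pivot; the point is 34 mm above the bench.
- spare_block: a fifth vial block like those of the row, standing on the bench beside the rail on the side of the swing bar's pivot, near the reader: not part of the job. Origin: centre of its underside.
- amber_jar: small amber jar, 36 mm diameter, 55 mm tall, standing beside the rail on its +y side. Origin: centre of its underside.
- beaker: small open glass beaker, 50 mm diameter, 50 mm tall, standing beside the rail on its -y side, between the pivot and the spare block. Origin: centre of its underside.
- tip_box: yellow box with a white lid, 88 x 123 x 72 mm, at the far right. Origin: centre of its underside.
- wash_bottle: white wash bottle with red cap, 68 mm diameter, 190 mm tall, at the left. Origin: centre of its underside.
- spatula: steel spatula, 180 mm long, lying on the bench at the right. Origin: under its middle.

How it is judged (in metres and radians):
On the way, in this order (a step that is already met when the one before it is completed fails the run):
1. the row of four is tight against the end stop (x of block_1 in the frame of feeder between 0.127 and 0.134 m and x of block_2 in the frame of feeder between 0.086 and 0.094 m and x of block_3 in the frame of feeder between 0.045 and 0.054 m and x of block_4 in the frame of feeder between 0.004 and 0.014 m), for 0.2 s.
2. the swing bar lies across the rail behind the row (value of joint retainer above 1.97 rad), for 0.2 s.
At the end, for the whole second after the job is handed in: The four blocks stand upright and at rest on the rail floor in their order, the first within 3 mm of the end stop and the last within 6 mm of its place in a tight row; the swing bar is within 0.12 rad of its hard stop across the rail (at 2.09 rad); no bystander moved (all of step 1 and y of block_1 in the frame of feeder between -0.004 and 0.004 m and z of each of block_1, block_2, block_3, block_4 in the frame of feeder below 0.011 m and angle between each of block_1, block_2, block_3, block_4's own z axis and vertical below 0.08 rad and linear speed of each of block_1, block_2, block_3, block_4 below 0.01 m/s and y of block_2 in the frame of feeder between -0.004 and 0.004 m and y of block_3 in the frame of feeder between -0.004 and 0.004 m and y of block_4 in the frame of feeder between -0.004 and 0.004 m and value of joint retainer between 1.97 and 2.2 rad); the robot touches nothing.
It fails at once if a block of the row was lifted off the rail (more than 7 mm) or tipped (more than 0.3 rad) (z of any of block_1, block_2, block_3, block_4 in the frame of feeder above 0.015 m or angle between any of block_1, block_2, block_3, block_4's own z axis and vertical above 0.3 rad).
It fails at once if the row came apart: a gap of more than 12 mm between neighbours (distance between block_1 and block_2 above 0.052 m or distance between block_2 and block_3 above 0.052 m or distance between block_3 and block_4 above 0.052 m).
It fails at once if a bystander was moved by more than 20 mm (distance of any of spare_block, amber_jar, beaker, tip_box, wash_bottle, spatula from where it was at the start of the episode above 0.02 m).
It also fails if it takes over 51 s, if anything falls off the work surface, if the arm or the gripper's body presses on something with over 40 N, if the wrist force passes 120 N, or if a joint passes its speed limit or range.

## Working session

There is one attempt and no reset: what is moved stays moved. The work goes in short steps, Python scripts to look and compute and a tool call to move; the robot and the scene stay as the last step left them, time stands still between calls to the robot, and variables do not carry over. Pictures are saved under pics/ and viewed, at most 10 in all, crops included, and the job is handed in when it is done.

Besides the shell and the picture viewer there is one more tool, called after "Call:" by a JSON object that holds its "op" and its "data", one argument or row to a line. send_rows: Moves the arm, as the interface text tells. Shift numbers are shares of 800 mm and turn numbers shares of 90 degrees, none past 1 either way. Its arguments: {"type":"object","properties":{"deltas":{"type":"array","items":{"type":"array"}},"gripper":{"type":"number"}},"required":["deltas"]}

```bash
ls; mkdir -p pics; cat > h.py <<'E'
import numpy as np, cv2
from plant import ctrl
def cam(s):
    f=200/np.tan(np.radians(s["vertical_fov"])/2)
    K=np.array([[f,0,s["cx"]],[0,f,s["cy"]],[0,0,1.]])
    return K,np.array([s["k1"],0,0,0,0.]),np.array(s["rvec"],float),np.array(s["tvec"],float)
def ray(s,uv):
    K,d,r,t=cam(s); R=cv2.Rodrigues(r)[0]
    p=cv2.undistortPoints(np.array(uv,float).reshape(-1,1,2),K,d).reshape(-1,2)
    return -R.T@t,(np.c_[p,np.ones(len(p))])@R
def atz(s,uv,z):
    c,D=ray(s,uv); return c+D*((z-c[2])/D[:,2])[:,None]
def proj(s,P):
    K,d,r,t=cam(s); return cv2.projectPoints(np.array(P,float).reshape(-1,1,3),r,t,K,d)[0].reshape(-1,2)
E
python3 - <<'E'
from h import *
for n in("top","side"):
    s=ctrl.snapshot(n); cv2.imwrite(f"pics/{n}0.png",s["color"][:,:,::-1])
    K,d,r,t=cam(s);print(n,"cam at",ray(s,[[320,200]])[0].round(3),K[0,0],s["k1"])
    for th in["block_1","spare_block","feeder","stop_face","pivot","retainer_tip","retainer","amber_jar","beaker","tip_box","wash_bottle","spatula"]:
        try: print(th,[((np.array(b["xy"])*[640,400]).round(1).tolist(),round(b["conf"],2)) for b in ctrl.boxes_of(s,th)][:6])
        except Exception as e: print(th,e)
print(ctrl.get_obs())
E
```

```text
pics
top cam at [0.404 0.041 1.322] 409.1836352645746 -0.07087248098454116
block_1 [([322.3, 219.2], 0.7), ([335.6, 215.9], 0.61), ([360.4, 205.1], 0.61), ([348.8, 210.1], 0.56)]
spare_block [([445.6, 234.7], 0.67), ([286.6, 191.1], 0.53), ([284.9, 230.1], 0.26)]
feeder [([285.2, 229.2], 0.91)]
stop_face [([284.6, 228.2], 0.57)]
pivot [([284.7, 225.7], 0.68), ([322.9, 219.5], 0.27)]
retainer_tip []
retainer []
amber_jar [([329.6, 245.6], 0.48)]
beaker [([309.5, 186.2], 0.76), ([184.7, 201.9], 0.31)]
tip_box [([449.9, 173.0], 0.67)]
wash_bottle [([184.6, 205.4], 0.92)]
spatula [([445.2, 234.9], 0.59)]
side cam at [ 0.041 -0.695  0.636] 370.6882486649489 -0.008952097526700124
block_1 [([359.0, 232.4], 0.89), ([316.5, 218.8], 0.79), ([338.7, 224.6], 0.72), ([328.5, 221.3], 0.65), ([342.4, 202.8], 0.62), ([317.9, 194.7], 0.48)]
spare_block [([342.4, 202.2], 0.68), ([320.4, 195.5], 0.48)]
feeder [([286.3, 206.0], 0.95)]
stop_face [([285.0, 210.1], 0.97)]
pivot [([286.1, 212.9], 0.6)]
retainer_tip [([371.2, 225.0], 0.43)]
retainer [([373.0, 223.2], 0.64)]
amber_jar [([298.3, 231.4], 0.76)]
beaker [([342.0, 201.9], 0.75)]
tip_box [([455.3, 268.4], 0.43)]
wash_bottle [([257.1, 153.0], 0.64), ([369.2, 222.7], 0.27)]
spatula [([424.7, 306.6], 0.59)]
{'clock': 1.3, 'joint_pos': array([-4.96704298e+01,  2.05453456e+01,  6.81511609e-01,  5.37348740e-04,
       -7.01352712e+01, -1.65063641e+01]), 'qvel': array([ 0.00983831, -0.07917126, -0.01326748,  0.0463998 , -0.01139669,
       -0.18686421]), 'tau': array([-1.89732302e-03, -5.82386899e+01,  2.93296838e+01,  7.00246230e+00,
        1.23785395e-02, -1.17897832e-05]), 'tool_pos': array([ 0.27260894, -0.61747874,  0.29217099]), 'orientation': array([-1.79998999e+02, -2.30327242e-04, -1.56176611e+02]), 'force': array([-0.01166618, -0.11910901,  0.17134899]), 'moment': array([0.00960869, 0.00805845, 0.01997479]), 'gripper_force': 0.0, 'opening': 0.08755261526886059}
```

```bash
python3 - <<'E'
import cv2
t=cv2.imread("pics/top0.png")[130:290,240:400]; s=cv2.imread("pics/side0.png")[150:300,240:440]
cv2.imwrite("pics/top0c.png",cv2.resize(t,(600,600),interpolation=cv2.INTER_CUBIC))
cv2.imwrite("pics/side0c.png",cv2.resize(s,(800,600),interpolation=cv2.INTER_CUBIC))
E
```

```text
(no output)
```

View pics/top0c.png

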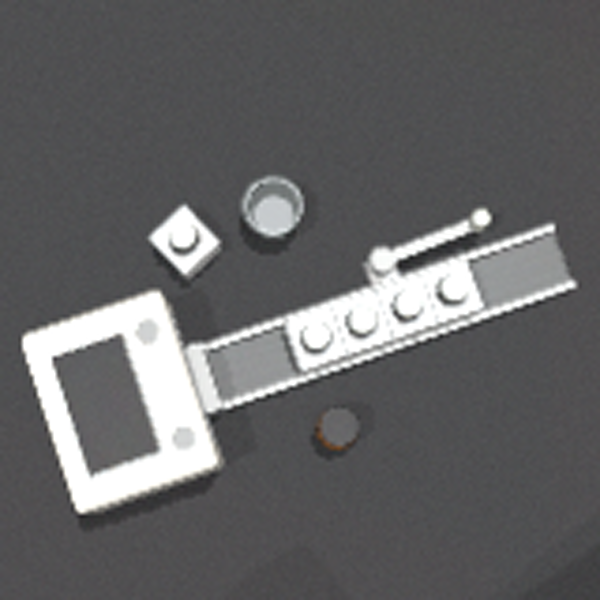

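View pics/side0c.png

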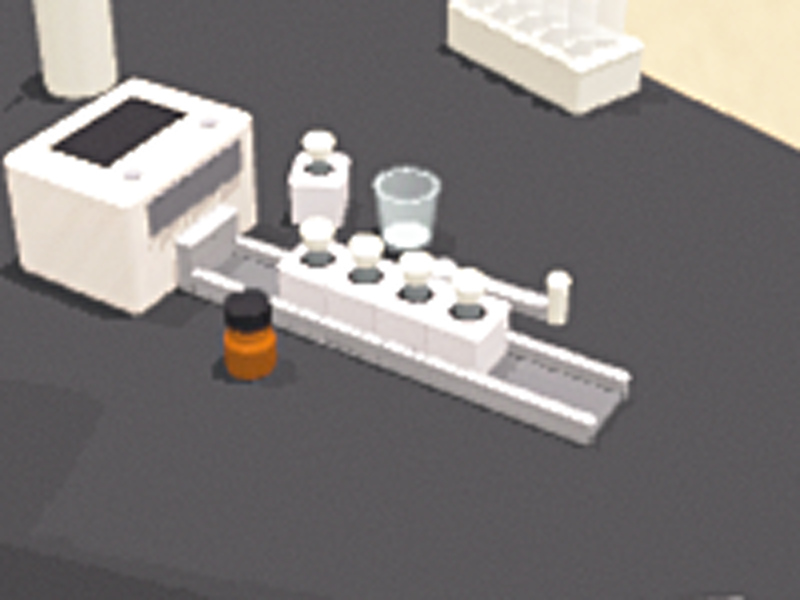

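View pics/top0.png

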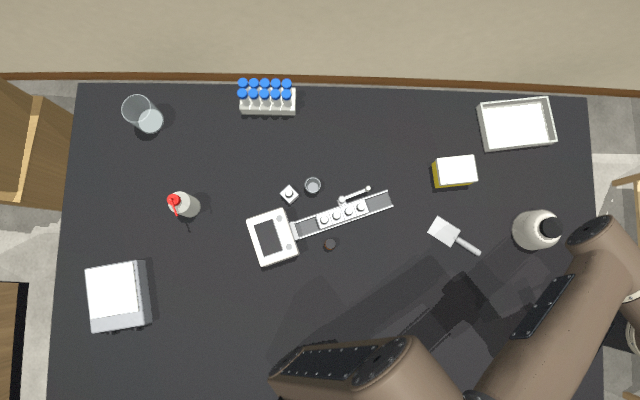

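```bash
cat > fit.py <<'E'
from h import *
from scipy.optimize import least_squares
T=ctrl.snapshot("top");S=ctrl.snapshot("side")
def model(p):
    x,y,a,b,q,L=p  # b: block1 x; q bar angle; L box front x
    def w(P):
        P=np.atleast_2d(P);c,s=np.cos(a),np.sin(a)
        return np.c_[x+c*P[:,0]-s*P[:,1],y+s*P[:,0]+c*P[:,1],P[:,2]]
    # bar direction: open = angle 180+30 deg (to -x,-y), decreasing... tip swings inward toward +y
    th=np.radians(210)-q
    tip=[-.018+.088*np.cos(th),-.045+.088*np.sin(th),.062]
    caps=[[b-.0405*i,0,.073] for i in range(4)]
    top=w([[-.17,-.029,.02],[-.17,.029,.02],*caps,tip,[L,-.075,.102],[L,.075,.102],[L+.12,.075,.102],[L+.12,-.075,.102]])
    side=w([[-.17,-.029,.02],*caps,tip,])
    return top,side
to=np.array([[554,226],[577,286],[316,337],[362,319],[407,304],[453,289],[481,217],[160,292],[222,465],[78,513],[24,337]])/3.75+[240,130]
so=np.array([[629,375],[318,228],[366,246],[417,264],[468,282],[558,276]])/4+[240,150]
def res(p):
    t,s=model(p); return np.r_[(proj(T,t)-to).ravel(),(proj(S,s)-so).ravel()]
x0=atz(T,[[325,218]],.02)[0]; x1=atz(T,[[290,229]],.02)[0]
a0=np.arctan2(*(x1-x0)[[1,0]])
r=least_squares(res,[x0[0],x0[1],a0,.1,.3,.16],loss="soft_l1",x_scale=.01)
p=r.x;print("x,y",p[:2].round(4),"yaw",np.degrees(p[2]).round(2),"b1x",p[3].round(4),"q",p[4].round(3),"L",p[5].round(4))
print(res(p).reshape(-1,2).round(1).tolist())
np.save("fit.npy",p)
E
python3 fit.py
```

```text
x,y [ 0.5517 -0.0319] yaw 110.76 b1x 0.0579 q 0.461 L 0.1643
[[-0.0, -0.8], [0.1, -0.1], [0.4, -0.5], [0.5, -0.1], [0.9, -0.4], [1.0, -0.7], [0.2, -0.5], [0.5, -1.4], [0.1, -0.1], [0.0, 0.6], [-1.2, -0.3], [-0.5, -0.0], [-1.3, 0.3], [-1.0, 0.0], [-1.1, -0.1], [-0.6, -0.1], [-0.3, 0.3]]
```

```bash
cat > go.py <<'E'
import sys
from h import *
from scipy.spatial.transform import Rotation as Ro
p=np.load("fit.npy");o=ctrl.get_obs();a=p[2]
R=Ro.from_euler("xyz",o["orientation"],degrees=True).as_matrix()
c,s=np.cos(a),np.sin(a)
q=o["tool_pos"][:2]-p[:2];print("clock",round(o["clock"],2),"now feeder",(np.array([c*q[0]+s*q[1],-s*q[0]+c*q[1],o["tool_pos"][2]])*1e3).round(1),"F",o["force"].round(1),"op",round(o["opening"],4))
for g in sys.argv[1:]:
    x,y,z=np.array(g.split(","),float)/1e3
    W=np.array([p[0]+c*x-s*y,p[1]+s*x+c*y,z])
    t=(R.T@(W-o["tool_pos"])); ty=(o["orientation"][2]-(np.degrees(a)-270)+180)%360-180
    print(g,"share",(t/.8).round(4),"turn",round(ty/90,4))
E
python3 go.py=- 2>/dev/null; python3 go.py -- 2>/dev/null; python3 go.py "-132,0,200" "-132,0,88"
```

```text
clock 1.4 now feeder [-448.5  468.6  292.1] F [0.  0.1 0.5] op 0.088
clock 1.4 now feeder [-448.5  468.6  292.1] F [0.  0.1 0.5] op 0.088
-132,0,200 share [-0.606   0.3639  0.1152] turn 0.034
-132,0,88 share [-0.606   0.3638  0.2552] turn 0.034
```

Call:
{"op": "send_rows", "data": {
  "deltas": [
    [[-0.042, 0.025, 0.008], 0.034],
    [[-0.085, 0.051, 0.016], 0.034],
    [[-0.127, 0.076, 0.024], 0.034],
    [[-0.169, 0.101, 0.032], 0.034],
    [[-0.211, 0.126, 0.04], 0.034]
  ],
  "gripper": 0
}}

```text
clock: 1.82
tool_pos: [0.387, -0.4557, 0.2601]
orientation: [-180.0, 0.0, -159.3]
force: [0.0, 0.1, -0.2]
opening: 0.06
gripper_force: 0.0
```

Call:
{"op": "send_rows", "data": {
  "deltas": [
    [[-0.042, 0.025, 0.008], 0],
    [[-0.085, 0.051, 0.016], 0],
    [[-0.127, 0.076, 0.024], 0],
    [[-0.169, 0.101, 0.032], 0],
    [[-0.211, 0.126, 0.04], 0]
  ]
}}

```text
clock: 2.23
tool_pos: [0.5094, -0.3013, 0.2282]
orientation: [-180.0, 0.0, -159.2]
force: [0.8, -1.6, 0.1]
opening: 0.0264
gripper_force: 0.0
```

```bash
python3 go.py "-132,0,150" "-132,0,88"
```

```text
clock 2.23 now feeder [-236.8  135.   228.2] F [ 0.8 -1.6  0.1] op 0.0264
-132,0,150 share [-0.1688  0.131   0.0978] turn 0.0001
-132,0,88 share [-0.1687  0.1311  0.1753] turn 0.0001
```

Call:
{"op": "send_rows", "data": {
  "deltas": [
    [[-0.035, 0.027, 0.02], 0],
    [[-0.07, 0.053, 0.04], 0],
    [[-0.105, 0.08, 0.06], 0],
    [[-0.137, 0.106, 0.08], 0],
    [[-0.169, 0.131, 0.095], 0]
  ]
}}

```text
clock: 2.65
tool_pos: [0.598, -0.1553, 0.151]
orientation: [180.0, -0.0, -159.2]
force: [0.9, -1.0, -0.3]
opening: 0.0008
gripper_force: 0.0
```

```bash
python3 - <<'E'
from h import *
for n,(x0,x1,y0,y1) in {"side":(260,420,165,285)}.items():
    s=ctrl.snapshot(n); cv2.imwrite("pics/side1.png",cv2.resize(s["color"][y0:y1,x0:x1,::-1],(800,600),interpolation=cv2.INTER_CUBIC))
E
python3 go.py "-132,0,88"
```

```text
clock 2.7 now feeder [-129.1   -3.   148.8] F [ 2.4  2.7 -1.1] op 0.0004
-132,0,88 share [ 0.0036 -0.0037  0.076 ] turn 0.0015
```

View pics/side1.png

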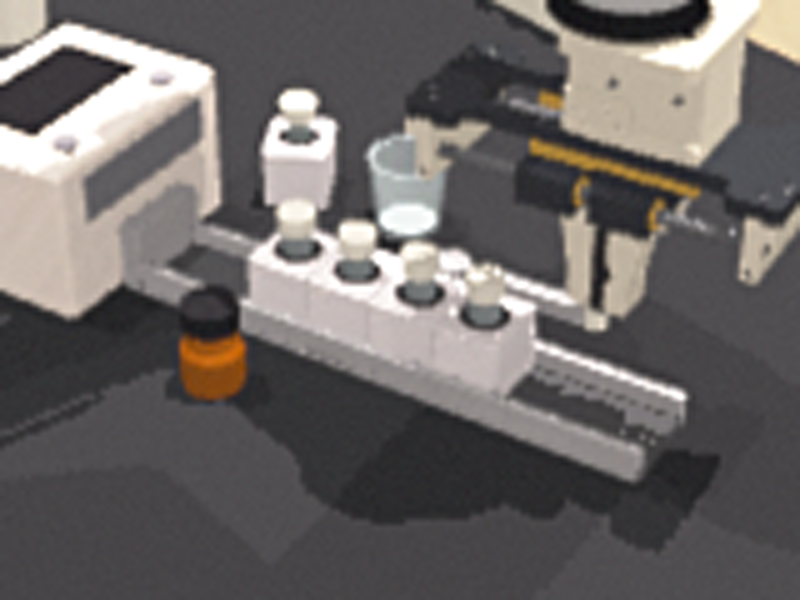

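```bash
cat >> h.py <<'E'
def F(P):
    p=np.load("fit.npy");c,s=np.cos(p[2]),np.sin(p[2]);P=np.atleast_2d(np.array(P,float))/1e3
    return np.c_[p[0]+c*P[:,0]-s*P[:,1],p[1]+s*P[:,0]+c*P[:,1],P[:,2]]
E
python3 - <<'E'
from h import *
s=ctrl.snapshot("side")
print(((proj(s,F([[-129,-3,83],[-108,-3,83],[-150,-3,83],[-129+96,-3,149],[-129-96,-3,149],[-129+96,-3-39,149],[-129+96,-3+39,149],[-83,22,48],[-83,-22,48]]))-[260,165])*5).round())
E
```

```text
[[599. 297.]
 [561. 284.]
 [637. 310.]
 [437. 135.]
 [795. 244.]
 [474. 103.]
 [398. 169.]
 [493. 348.]
 [532. 306.]]
```

Call:
{"op": "send_rows", "data": {
  "deltas": [
    [[0.002, -0.002, 0.02], 0],
    [[0.003, -0.004, 0.04], 0],
    [[0.003, -0.004, 0.055], 0],
    [[0.003, -0.004, 0.067], 0],
    [[0.003, -0.004, 0.067], 0]
  ]
}}

```text
clock: 3.17
tool_pos: [0.5954, -0.1611, 0.0965]
orientation: [179.9, -0.2, -159.3]
force: [0.1, 0.4, 0.3]
opening: 0.0002
gripper_force: 0.0
```

```bash
python3 go.py "-132,0,88" "-110,0,88"; python3 - <<'E'
from h import *
ims=[]
s=ctrl.snapshot("side");c=s["color"][195:285,320:440,::-1];a=cv2.resize(c,(800,600),interpolation=cv2.INTER_CUBIC)
P=(proj(s,F([[-132+21,-10,29],[-132+21,10,29],[-132-21,10,29],[-132-21,-10,29]]))-[320,195])*6.667
print(P.round())
cv2.imwrite("pics/side2.png",a)
E
```

```text
clock 3.17 now feeder [-136.3    5.    96.5] F [0.1 0.4 0.3] op 0.0002
-132,0,88 share [-0.0062  0.0053  0.0106] turn -0.0005
-110,0,88 share [-0.0062  0.0328  0.0106] turn -0.0005
[[357. 283.]
 [334. 310.]
 [431. 346.]
 [454. 318.]]
```

View pics/side2.png

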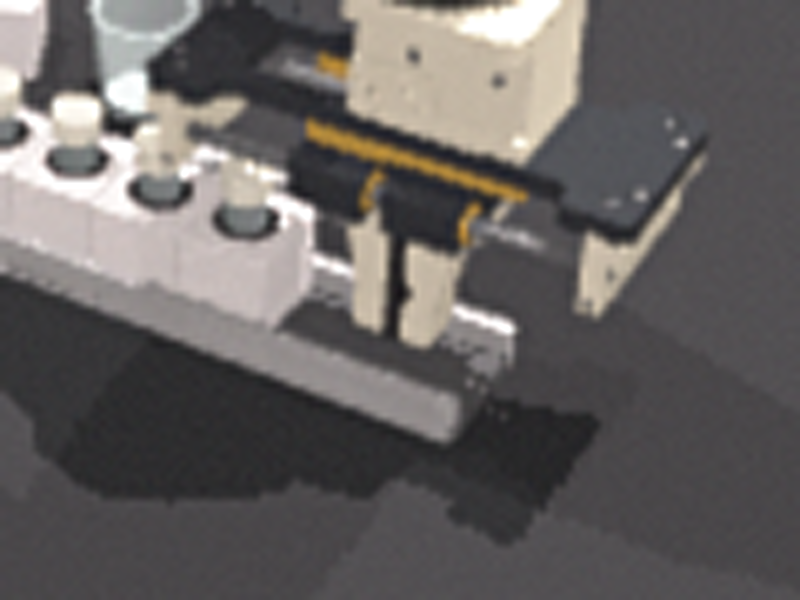

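```bash
python3 - <<'E'
from h import *
s=ctrl.snapshot("side"); o=ctrl.get_obs(); print(o["tool_pos"],o["qvel"].round(2))
for z in(60,75,97):
  print(z,((proj(s,F([[x,y,z] for x in(-136+96,-136-96) for y in(5-39,44)]))-[320,195])*6.667).round().tolist())
E
python3 go.py "-132,0,88" "-110,0,88"
```

```text
[ 0.59662947 -0.16118975  0.09862018] [-0.04 -0.98  0.78  0.15 -0.15 -0.03]
60 [[232.0, 138.0], [134.0, 234.0], [680.0, 288.0], [601.0, 404.0]]
75 [[233.0, 107.0], [134.0, 203.0], [685.0, 256.0], [605.0, 371.0]]
97 [[234.0, 62.0], [135.0, 156.0], [692.0, 208.0], [612.0, 321.0]]
clock 3.27 now feeder [-136.8    3.8   98.6] F [ 0.7 -0.   0.1] op 0.0004
-132,0,88 share [-0.0048  0.006   0.0133] turn -0.0001
-110,0,88 share [-0.0048  0.0335  0.0133] turn -0.0001
```

Call:
{"op": "send_rows", "data": {
  "deltas": [
    [[-0.003, 0.003, 0.006], 0],
    [[-0.005, 0.006, 0.013], 0],
    [[-0.005, 0.012, 0.013], 0],
    [[-0.005, 0.018, 0.013], 0],
    [[-0.005, 0.024, 0.013], 0]
  ]
}}

```text
clock: 3.68
tool_pos: [0.5933, -0.141, 0.0883]
orientation: [-180.0, 0.0, -159.2]
force: [-0.1, -0.4, -0.5]
opening: 0.0002
gripper_force: 0.0
```

Call:
{"op": "send_rows", "data": {
  "deltas": [
    [[0, 0.004, 0], 0],
    [[0, 0.008, 0], 0],
    [[0, 0.012, 0], 0],
    [[0, 0.016, 0], 0],
    [[0, 0.02, 0], 0]
  ]
}}

```text
clock: 4.1
tool_pos: [0.5878, -0.1263, 0.0883]
orientation: [-180.0, 0.0, -159.2]
force: [-0.6, 0.4, -0.3]
opening: 0.0008
gripper_force: 0.0
```

Call:
{"op": "send_rows", "data": {
  "deltas": [
    [[0, 0.005, 0], 0],
    [[0, 0.01, 0], 0],
    [[0, 0.015, 0], 0],
    [[0, 0.02, 0], 0],
    [[0, 0.025, 0], 0]
  ]
}}

```text
clock: 4.52
tool_pos: [0.5808, -0.1077, 0.0883]
orientation: [-180.0, 0.0, -159.2]
force: [1.5, -4.7, 0.3]
opening: 0.0005
gripper_force: 2.5
```

```bash
python3 go.py "-40,0,88"; python3 - <<'E'
from h import *
s=ctrl.snapshot("side");c=s["color"][190:280,280:400,::-1];cv2.imwrite("pics/side3.png",cv2.resize(c,(800,600),interpolation=cv2.INTER_CUBIC))
s=ctrl.snapshot("top");c=s["color"][160:250,270:400,::-1];cv2.imwrite("pics/top3.png",cv2.resize(c,(780,540),interpolation=cv2.INTER_CUBIC))
E
```

```text
clock 4.52 now feeder [-81.2  -0.3  88.3] F [ 1.5 -4.7  0.3] op 0.0005
-40,0,88 share [0.0004 0.0515 0.0004] turn -0.0
```

View pics/side3.png

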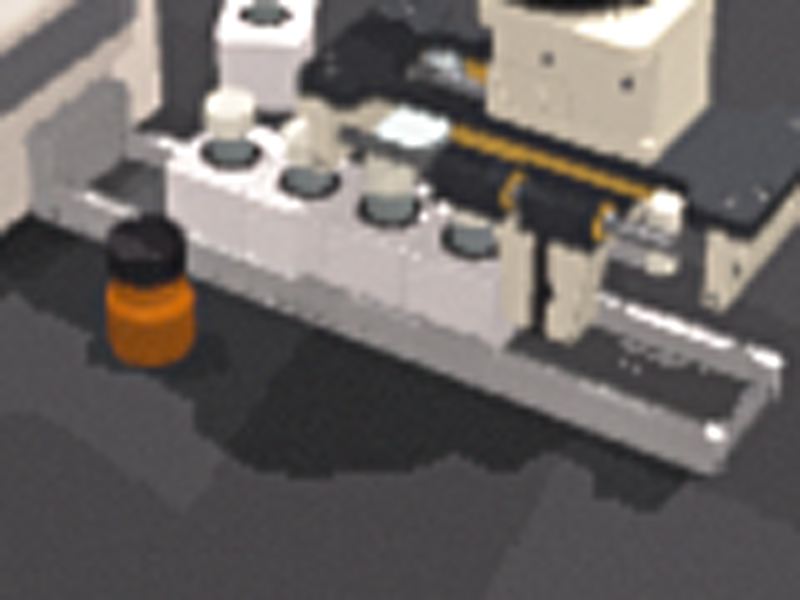

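Call:
{"op": "send_rows", "data": {
  "deltas": [
    [[0, 0.005, 0], 0],
    [[0, 0.01, 0], 0],
    [[0, 0.015, 0], 0],
    [[0, 0.02, 0], 0],
    [[0, 0.025, 0], 0]
  ]
}}

```text
clock: 5.03
tool_pos: [0.5736, -0.089, 0.0882]
orientation: [-180.0, 0.0, -159.2]
force: [1.5, -5.4, 1.2]
opening: 0.0004
gripper_force: 2.5
```

Call:
{"op": "send_rows", "data": {
  "deltas": [
    [[0, 0.005, 0], 0],
    [[0, 0.01, 0], 0],
    [[0, 0.015, 0], 0],
    [[0, 0.019, 0], 0],
    [[0, 0.022, 0], 0]
  ]
}}

```text
clock: 5.45
tool_pos: [0.5673, -0.0724, 0.0882]
orientation: [-180.0, 0.0, -159.2]
force: [2.2, -5.2, 0.3]
opening: 0.0003
gripper_force: 2.5
```

Call:
{"op": "send_rows", "data": {
  "deltas": [
    [[0, 0.002, 0], 0],
    [[0, 0.004, 0], 0],
    [[0, 0.006, 0], 0],
    [[0, 0.008, 0], 0],
    [[0, 0.01, 0], 0]
  ]
}}

```text
clock: 5.87
tool_pos: [0.5646, -0.0652, 0.0882]
orientation: [-180.0, 0.0, -159.2]
force: [1.8, -4.4, 1.1]
opening: 0.0005
gripper_force: 2.6
```

```bash
python3 go.py "-20,0,88"
```

```text
clock 5.87 now feeder [-35.7  -0.3  88.2] F [ 1.8 -4.4  1.1] op 0.0005
-20,0,88 share [0.0003 0.0196 0.0003] turn -0.0
```

Call:
{"op": "send_rows", "data": {
  "deltas": [
    [[0, 0.0015, 0], 0],
    [[0, 0.003, 0], 0],
    [[0, 0.0045, 0], 0],
    [[0, 0.006, 0], 0],
    [[0, 0.0075, 0], 0]
  ]
}}

```text
clock: 6.28
tool_pos: [0.5624, -0.0597, 0.0882]
orientation: [-180.0, -0.0, -159.2]
force: [1.8, -4.4, 1.7]
opening: 0.0002
gripper_force: 2.6
```

Call:
{"op": "send_rows", "data": {
  "deltas": [
    [[0, 0.001, 0], 0],
    [[0, 0.002, 0], 0],
    [[0, 0.003, 0], 0],
    [[0, 0.004, 0], 0],
    [[0, 0.005, 0], 0]
  ]
}}

```text
clock: 6.7
tool_pos: [0.561, -0.0559, 0.0882]
orientation: [-180.0, -0.0, -159.2]
force: [2.5, -4.5, 1.1]
opening: 0.0006
gripper_force: 2.6
```

Call:
{"op": "send_rows", "data": {
  "deltas": [
    [[0, 0.001, 0], 0],
    [[0, 0.002, 0], 0],
    [[0, 0.003, 0], 0],
    [[0, 0.004, 0], 0],
    [[0, 0.005, 0], 0]
  ]
}}

```text
clock: 7.12
tool_pos: [0.5616, -0.0546, 0.0893]
orientation: [-179.8, 0.1, -159.2]
force: [11.1, -29.3, -0.1]
opening: 0.0001
gripper_force: 15.6
```

```bash
python3 go.py; python3 - <<'E'
from h import *
s=ctrl.snapshot("side");c=s["color"][180:270,270:390,::-1];cv2.imwrite("pics/side4.png",cv2.resize(c,(800,600),interpolation=cv2.INTER_CUBIC))
print(((proj(s,F([[-10,22,48],[-10,-22,48],[150,22,44],[150,-22,44],[150,22,48],[130,0,74],[9,0,74]]))-[270,180])*6.667).round().tolist())
E
```

```text
clock 7.12 now feeder [-24.7  -1.2  89.3] F [ 11.1 -29.3  -0.1] op 0.0001
[[432.0, 307.0], [487.0, 254.0], [120.0, 202.0], [180.0, 155.0], [119.0, 194.0], [183.0, 133.0], [420.0, 214.0]]
```

View pics/side4.png

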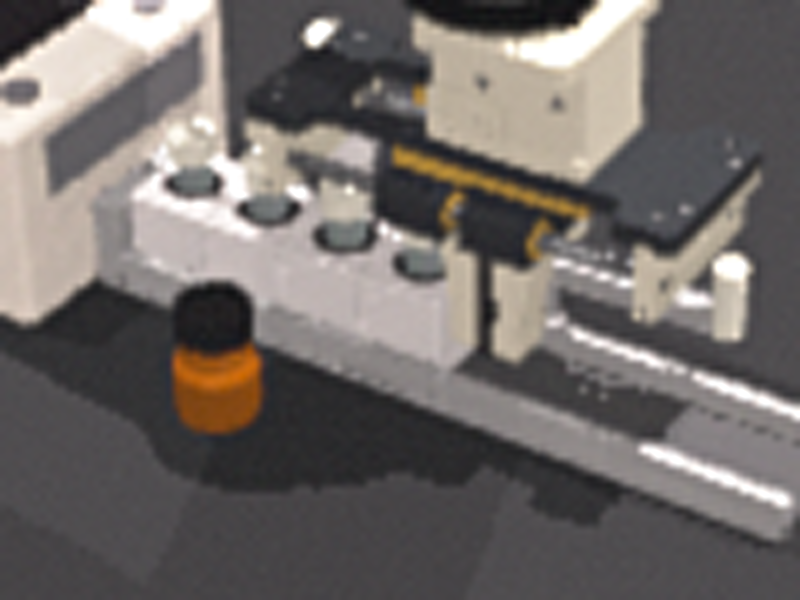

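Call:
{"op": "send_rows", "data": {
  "deltas": [
    [[0, -0.01, 0], 0],
    [[0, -0.03, 0], 0],
    [[0, -0.05, 0], 0],
    [[0, -0.05, -0.03], 0],
    [[0, -0.05, -0.065], 0]
  ]
}}

```text
clock: 7.58
tool_pos: [0.5719, -0.0899, 0.1381]
orientation: [179.9, -0.3, -159.3]
force: [0.3, -0.2, -0.1]
opening: 0.0007
gripper_force: 0.0
```

Call:
{"op": "send_rows", "data": {
  "deltas": [
    [[-0.03, -0.01, 0], 0],
    [[-0.07, -0.02, 0], 0],
    [[-0.1, -0.02, 0], 0],
    [[-0.1, -0.02, 0], 0],
    [[-0.1, -0.02, 0], 0]
  ]
}}

```text
clock: 8.0
tool_pos: [0.6545, -0.0752, 0.139]
orientation: [179.9, -0.1, -159.2]
force: [0.5, 0.3, -0.5]
opening: 0.0008
gripper_force: 0.0
```

```bash
python3 - <<'E'
from h import *
s=ctrl.snapshot("side");t=ctrl.snapshot("top")
c=s["color"][175:265,265:385,::-1];cv2.imwrite("pics/side5.png",cv2.resize(c,(800,600),interpolation=cv2.INTER_CUBIC))
for n,v in(("side",s),("top",t)):
    print(n,[((np.array(b["xy"])*[640,400]).round(1).tolist(),round(b["conf"],2)) for b in ctrl.boxes_of(v,"block_1")])
print((proj(s,F([[130-40*i,0,35] for i in range(4)]))).round(1).tolist())
p=np.load("fit.npy")
for q in np.linspace(p[4],2.09,9):
    th=np.radians(210)-q;u=np.array([np.cos(th),np.sin(th)]);d=np.array([np.sin(th),-np.cos(th)])
    print(round(q,2),(np.array([-18,-45])+60*u-d*(5+14.7*abs(d[0])+9.5*abs(d[1]))).round(1))
E
python3 go.py "-78,-79,96"
```

```text
side [([332.9, 221.9], 0.89), ([306.3, 215.8], 0.69), ([317.9, 219.5], 0.67), ([299.3, 231.4], 0.57), ([296.0, 210.9], 0.47)]
top [([337.6, 212.3], 0.75), ([328.4, 221.4], 0.58), ([350.5, 212.2], 0.4), ([452.4, 172.3], 0.24)]
[[298.2, 211.2], [309.3, 215.2], [320.9, 219.4], [332.8, 223.7]]
0.46 [-76.9 -64.1]
0.67 [-79.7 -52.9]
0.87 [-80.9 -42.5]
1.07 [-80.  -31.4]
1.28 [-76.8 -20.1]
1.48 [-71.  -9.]
1.68 [-62.4   1.1]
1.89 [-51.3   9.3]
2.09 [-38.   14.9]
clock 8.2 now feeder [-77.3 -79.3 140. ] F [ 0.6  0.8 -0.1] op 0.0005
-78,-79,96 share [ 0.0004 -0.0009  0.055 ] turn -0.0
```

View pics/side5.png

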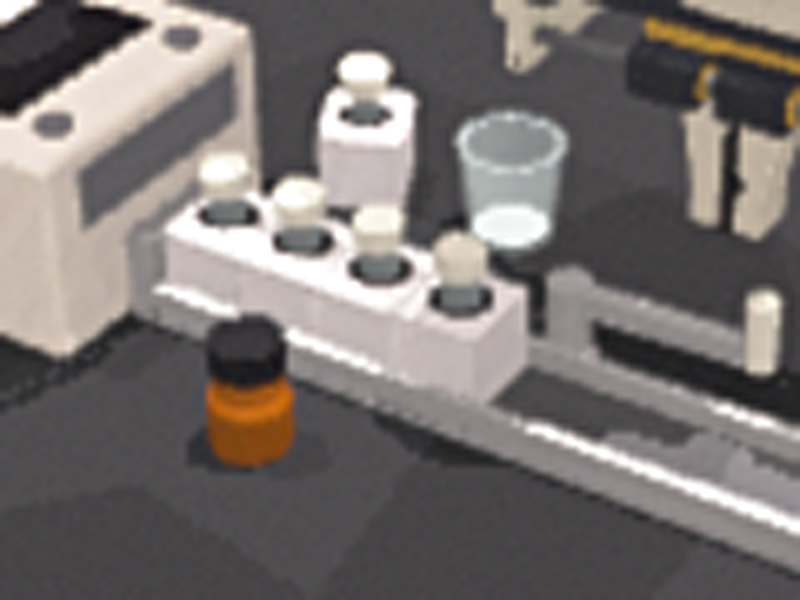

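Call:
{"op": "send_rows", "data": {
  "deltas": [
    [[0, 0, 0.02], 0],
    [[0, 0, 0.04], 0],
    [[0, 0, 0.054], 0],
    [[0, 0, 0.054], 0],
    [[0, 0, 0.054], 0]
  ]
}}

```text
clock: 8.62
tool_pos: [0.6537, -0.0763, 0.0966]
orientation: [180.0, -0.1, -159.2]
force: [-0.8, 0.1, 0.0]
opening: 0.0004
gripper_force: 0.0
```

Call:
{"op": "send_rows", "data": {
  "deltas": [
    [[0.009, 0, 0], 0],
    [[0.019, 0, 0], 0],
    [[0.026, -0.002, 0], 0],
    [[0.033, -0.003, 0], 0],
    [[0.04, -0.004, 0], 0]
  ]
}}

```text
clock: 9.03
tool_pos: [0.6254, -0.0907, 0.0977]
orientation: [-180.0, 0.1, -159.2]
force: [0.4, 1.4, 1.0]
opening: 0.0003
gripper_force: 0.7
```

Call:
{"op": "send_rows", "data": {
  "deltas": [
    [[0.007, 0, 0], 0],
    [[0.013, 0, 0], 0],
    [[0.02, 0.001, 0], 0],
    [[0.027, 0.002, 0], 0],
    [[0.034, 0.004, 0], 0]
  ]
}}

```text
clock: 9.45
tool_pos: [0.5984, -0.0974, 0.0969]
orientation: [-180.0, -0.0, -159.2]
force: [1.8, 0.2, 0.3]
opening: 0.0003
gripper_force: 0.6
```

```bash
python3 go.py; python3 - <<'E'
from h import *
s=ctrl.snapshot("side")
c=s["color"][175:265,285:405,::-1];cv2.imwrite("pics/side6.png",cv2.resize(c,(800,600),interpolation=cv2.INTER_CUBIC))
E
```

```text
clock 9.45 now feeder [-77.7 -20.5  96.9] F [1.8 0.2 0.3] op 0.0003
```

View pics/side6.png

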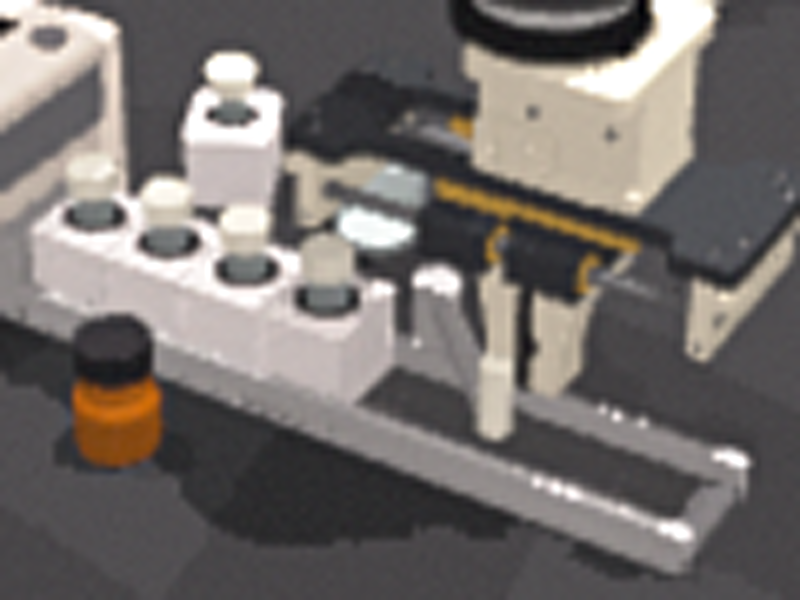

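The bar is following the finger, with its pin above mid-rail at crop (493,395). The row is still tight. I'll continue the arc.

Call:
{"op": "send_rows", "data": {
  "deltas": [
    [[0.007, 0.004, 0], 0],
    [[0.014, 0.008, 0], 0],
    [[0.02, 0.013, 0], 0],
    [[0.026, 0.0185, 0], 0],
    [[0.032, 0.025, 0], 0]
  ]
}}

```text
clock: 9.92
tool_pos: [0.5672, -0.0873, 0.097]
orientation: [-180.0, -0.0, -159.2]
force: [2.0, -1.2, 0.2]
opening: 0.0001
gripper_force: 0.5
```

Call:
{"op": "send_rows", "data": {
  "deltas": [
    [[0.005, 0.0075, 0], 0],
    [[0.009, 0.016, 0], 0],
    [[0.012, 0.022, 0], 0],
    [[0.012, 0.024, 0], 0],
    [[0.012, 0.025, 0], 0]
  ]
}}

```text
clock: 10.33
tool_pos: [0.5511, -0.0722, 0.097]
orientation: [-180.0, -0.1, -159.2]
force: [-1.4, -6.0, 0.7]
opening: 0.0006
gripper_force: 2.5
```

```bash
python3 go.py
```

```text
clock 10.33 now feeder [-37.4  14.9  97. ] F [-1.4 -6.   0.7] op 0.0006
```

Call:
{"op": "send_rows", "data": {
  "deltas": [
    [[0, 0.001, 0], 0],
    [[0, 0.002, 0], 0],
    [[0, 0.0025, 0], 0],
    [[0, 0.0025, 0], 0],
    [[0, 0.0025, 0], 0]
  ]
}}

```text
clock: 10.75
tool_pos: [0.551, -0.0719, 0.097]
orientation: [-179.9, -0.1, -159.2]
force: [0.8, -11.7, 1.1]
opening: 0.0005
gripper_force: 5.3
```

```bash
python3 go.py
```

```text
clock 10.75 now feeder [-37.1  14.9  97. ] F [  0.8 -11.7   1.1] op 0.0005
```

Call:
{"op": "send_rows", "data": {
  "deltas": [
    [[0, -0.01, 0], 0],
    [[0, -0.03, 0], 0],
    [[0, -0.05, 0], 0],
    [[0, -0.06, -0.03], 0],
    [[0, -0.06, -0.07], 0]
  ]
}}

```text
clock: 11.17
tool_pos: [0.567, -0.1167, 0.1506]
orientation: [179.9, -0.3, -159.3]
force: [0.5, 0.3, -0.1]
opening: 0.0007
gripper_force: 0.0
```

Call:
{"op": "send_rows", "data": {
  "deltas": [
    [[0, -0.04, -0.03], 0],
    [[0, -0.08, -0.06], 0],
    [[0, -0.12, -0.09], 0],
    [[0, -0.14, -0.1], 0],
    [[0, -0.14, -0.1], 0]
  ]
}}

```text
clock: 11.58
tool_pos: [0.6099, -0.2232, 0.2355]
orientation: [-179.9, 0.2, -159.4]
force: [0.5, 1.1, 0.1]
opening: 0.0002
gripper_force: 0.0
```

```bash
python3 go.py; python3 - <<'E'
from h import *
s=ctrl.snapshot("side");t=ctrl.snapshot("top")
a=cv2.resize(s["color"][180:260,270:390,::-1],(600,400),interpolation=cv2.INTER_CUBIC)
cv2.imwrite("pics/end.png",a)
print(((proj(s,F([[-18,43,62]]))-[270,180])*5).round())
E
```

```text
clock 11.58 now feeder [-199.5   13.4  235.5] F [0.5 1.1 0.1] op 0.0002
[[316. 233.]]
```

View pics/end.png

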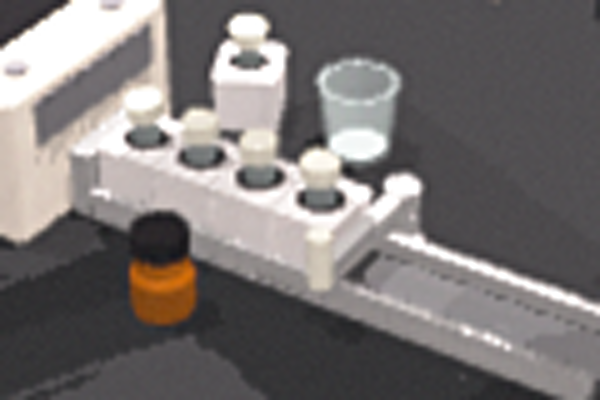

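The bar lies straight across behind the last block, with its pin top at crop (319,235) against a predicted (316,233). The row is tight against the stop, and the jar, beaker and spare block, the only bystanders in this view, look undisturbed.

```bash
python3 -c "
from plant import ctrl
print(ctrl.close_job())"
```

```text
the job is handed in; nothing more can be done
None
```

I pushed the four blocks tight against the end stop and swung the bar to its hard stop behind the last one, then handed the job in at about 12 s; the hand-in call returned no verdict.

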